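# Hold the UV lamp poised over a wet lacquered nameplate

### The arm

A 6-joint arm with a two-finger parallel gripper is mounted at the origin on a cart in front of the work surface, level with it; the furniture and walls round the work are solid. World frame = base frame: x ahead of the robot, y to its left, z up, the work surface at z = 0. Lengths are in m, angles in rad, forces in N, time in s.
With the tool pointing down it reaches from about 0.3 to 0.85 m from the base axis. Payload 4.2 kg.
Tool frame: the origin (TCP) lies where the fingers leave the gripper's body, on its centre line; the fingertips stand 78 mm ahead of it and the grasp point (between the pads) lies 60 mm ahead of it; z points along the fingers, y is the direction in which the jaws open and shut (so a half turn about z gives the same grasp; the last joint's range is limited). The gripper opens to 91 mm and grips with 3 to 60 N. Pads are 32 mm wide; open, the fingers measure 118 mm over their backs; the gripper's body (76 mm by 178 mm) begins 60 mm behind the grasp point.
Start: joints at [-1.294, 0.32, 1.565, -0, 1.257, -0.02], TCP at [0.168, -0.55, 0.292] pointing down, gripper open.
Joint ranges: [-3.11, 3.11], [-0.84, 2.01], [0.21, 2.61], [-1.34, 4.49], [0.05, 2.63], [-2.56, 2.56]. Speed limits (rad/s): [2.57, 2.57, 3.14, 3.14, 3.14, 3.14].

### API

Orientations are given as a unit quaternion [w, x, y, z].
In Python, from workcell import state, eyes, ctrl, finder gives the robot as it stands.
- The arm moves only by the shell command python3 -m handwheel 'ROWS' [FORCE]. ROWS is JSON, a list of rows, each an object with "offset": the shift along the world's x, y, z in units of 40 mm (1.0 is 40 mm), a list of three; "angular": the turn, a rotation vector about the world's x, y, z in rad, a list of three; "grip": the finger opening in mm, from 0 to 91.2. In form: [{"offset": [tx, ty, tz], "angular": [rx, ry, rz], "grip": grip}, ...]. A call has 1 to 20 rows; each row is the pose to reach, as a shift and turn from the pose measured when the call began; what a row does not reach only later rows make up. A row lasts 1/10 s, in which the tool goes at most 50 mm and 8.59 degrees, less where a joint would pass 70% of its speed; a pose out of reach is approached as far as the arm can. A call with a gripper value outside its range is refused whole. The fingers move at their own pace and stop on an object; FORCE is the grip in N (left out, the last holds). Time passes only in rows, so rows that repeat a pose let the fingers close. It gives the time, the measured TCP pose, the force and the opening at its end, in the units of the state.
- state(): the state, without advancing time (a new reading comes with each control period).
- eyes.read_camera(name): name is "side" or "top" or "wrist"; returns a dict with "frame" (480x640x3 uint8, red, green, blue), "range_z" (480x640 float32, m along the optical axis (not along the pixel's ray), 0 where there is no reading), "fx", "fy", "cx", "cy" (pixels), "dist_coeffs" ([k1, k2, p1, p2, k3] as OpenCV has them; the pictures are not rectified), "R" (3x3) and "t" (3): a world point X has camera coordinates R X + t; the wrist camera has in their place "mount" (4x4, takes a point from camera to tool coordinates, whose origin is the TCP and whose axes are the flange's). Camera axes: x right, y down, z forward; pixel columns grow to the right and rows downward; lengths in m; the calibration is good to about 2 mm. A picture is of the moment at which its call begins: read the wrist's pose just before it.
- ctrl.job_done(): hands the job in, once; it reports no verdict.
Trained networks look in a picture, given as the dict that the camera call returned (one of the last four; its "shot" number tells which), for a name from the list of things; names that differ only in an ending like _2 or _b are one class to them, and where a whole thing is asked for, a point or a joint stands for the part that bears it (a point fixed in the world has none). Each returns a list of dicts, best first, with "score" (0 to 1); they miss things now and then, are a little off and sometimes report something else, mostly with a low value. They report only what shows in the picture. A call takes as long as a camera call. They do not tell look-alikes from the thing itself.
- finder.find_in(picture, label): "position" ([x, y, z] in m, in the coordinates of the camera as it stood for that picture, good to about 4 mm: the middle of the surface that is visible of it).
- finder.place_of(picture, label): "position" ([x, y, z] in m, in the coordinates of the camera as it stood for that picture, good to about 4 mm: a listed point, or the origin of a listed thing).
The state is a dict: "time_s": time; "joint_positions": joint angles; "qd": joint speeds; "tau": joint torques, N m; "ee_pos": TCP position; "ee_rot": TCP orientation; "wrist_force": force on the tool from outside, world axes, zero at the start; "wrist_torque": the same for the moment, N m; "finger_gap": finger opening in m.
Only numpy, scipy, OpenCV 4.12 (cv2) and the standard library are available. Lean on these libraries where they do the work, as an engineer would, in place of code of your own. Each camera call takes 0.05 s, during which the arm holds its last target.

### The job

The UV lacquer on the small engraved brass nameplate is still wet and must now be cured. Pull the cordless UV lamp straight up out of its charging dock, whose sprung catches hold it, carry it over the marble tray of bottles and finish still holding it upright and still, centred just above the nameplate with its long side along the plate's long side and its underside about 8 mm clear of the plate. Nothing may touch the wet plate, and the plaque and the other things on the desk stay where they are.

Things in the scene. Friction and masses are not known exactly. Their poses are not given: they have to be found in the camera images.
- lamp: Cordless white UV lamp, 0.14 to 0.28 kg, window facing down. Origin at the centre of its underside, z up, x along its long side; the same turned half round. Head 68 (x) x 44 mm, 47 mm high, with a black rim round its foot that reaches 37 mm from the centre along x; above it the handle, 38 (x) x 26 mm (y), 47 to 128 mm above the underside. At the start the underside is 12 mm above the desk.
- lamp_window (a point): Centre of the lamp's underside (the window), axes as the lamp's.
- lamp_grip (a point): Middle of the handle's black rubber sleeve, on the lamp's axis, 95 mm above the underside: the place to take it, across its 26 mm (along the lamp's y). Axes as the lamp's.
- dock: Grey charging dock, fixed, 132 (x) x 74 mm, 34 mm high at the end blocks; origin at the centre of its underside. The lamp's foot stands in a pocket with 1.5 mm play, floor 12 mm above the desk. A sprung steel roller in each end block grips the foot's rim: about 7 N straight up plus the weight snaps it out within 10 mm; it is clear of the dock after 25 mm. Left or right of the marble tray.
- nameplate: Loose brass nameplate with an engraved border, 64 x 30 x 2 mm, 30 g, wet on top, lying in the middle of the plaque; origin at the centre of its underside, x along its long side.
- plate_top (a point): Centre of the nameplate's top face, 20 mm above the desk; axes as the nameplate's.
- plaque: Loose dark walnut plaque, 124 x 88 mm, 18 mm high, 0.4 kg; origin at the centre of its underside, x along its long side. It stands on the other side of the marble tray from the dock.
- marble_tray: White marble slab, fixed, 104 (x) by 303 (y) by 10 mm, its long side front to back between dock and plaque; origin at the centre of its underside. On it stand bottle_a, jar and bottle_b in a row with gaps of about 25 mm, too narrow for the lamp.
- bottle_a: Faceted white ceramic bottle with a white cap, 70 x 64 x 120 mm, standing loose on the tray (top 130 mm above the desk); origin at the centre of its underside.
- bottle_b: Faceted grey ceramic bottle with a white cap, 70 x 64 x 120 mm, standing loose on the tray (top 130 mm above the desk); origin at the centre of its underside.
- jar: Square white jar, 78 x 78 x 75 mm, standing loose on the tray between the bottles (top 85 mm above the desk); origin at the centre of its underside.
- round_box: Round cream tub, 71 mm across, 30 mm high, loose on the desk behind the right-hand place; origin at the centre of its underside.
- black_tube: Small black capped tube, 52 x 14 x 14 mm, loose near the back of the marble tray, on its right; origin at the centre of its underside.
- bean_weight: Dark grey bean-shaped paper weight, 53 x 105 x 25 mm, loose at the far left; origin at the centre of its underside.
There are look-alikes about, which are no part of the job. What is shaped like the plaque but green is not meant.

How it is judged:
By the outcome, as a careful person would: the job done as asked, in the order asked, and still so for the second after the job is handed in, while the arm keeps its last pose, push and grip.
It also fails if it takes over 40 s, if anything falls off the work surface, if the arm or the gripper's body presses on something with over 40 N, if the wrist force passes 120 N, or if a joint passes its speed limit or range.

## Working session

There is one attempt and no reset: what is moved stays moved. The work goes in short steps, Python scripts to look and compute and a shell command to move; the robot and the scene stay as the last step left them, time stands still between calls to the robot, and variables do not carry over. Pictures are saved under pics/ and viewed, and the job is handed in when it is done.

```bash
mkdir -p pics; ls; cat > h.py <<'E'
import numpy as np, cv2, json
from workcell import state, eyes, ctrl, finder
from scipy.spatial.transform import Rotation as Ro
def save(p,name,crop=None,scale=1):
    im=p["frame"][:,:,::-1]
    if crop: x0,y0,x1,y1=crop; im=im[y0:y1,x0:x1]
    if scale!=1: im=cv2.resize(im,None,fx=scale,fy=scale,interpolation=cv2.INTER_CUBIC)
    cv2.imwrite("pics/"+name,im)
def cam2w(p,X,st=None):
    X=np.atleast_2d(X)
    if "R" in p: return (X-np.array(p["t"]))@np.array(p["R"])
    M=np.array(p["mount"]); q=st["ee_rot"]; R=Ro.from_quat([q[1],q[2],q[3],q[0]]).as_matrix()
    return (X@M[:3,:3].T+M[:3,3])@R.T+np.array(st["ee_pos"])
def pix2cam(p,uv,z=None):
    K=np.array([[p["fx"],0,p["cx"]],[0,p["fy"],p["cy"]],[0,0,1]])
    uv=np.atleast_2d(np.array(uv,float))
    n=cv2.undistortPoints(uv[:,None],K,np.array(p["dist_coeffs"]))[:,0]
    if z is None: z=np.array([p["range_z"][int(round(v)),int(round(u))] for u,v in uv])
    return np.c_[n*np.reshape(z,(-1,1)),np.ones(len(n))*z]
def cloud(p,st=None):
    v,u=np.mgrid[0:480,0:640]; uv=np.c_[u.ravel(),v.ravel()]
    return cam2w(p,pix2cam(p,uv,p["range_z"].ravel()),st).reshape(480,640,3)
E
python3 - <<'E'
from h import *
s=state(); print(s)
for n in ["top","side","wrist"]:
    s=state();p=eyes.read_camera(n); save(p,n+"0.png")
    for l in ["lamp","lamp_grip","dock","nameplate","plate_top","plaque","jar","bottle_a"]:
        for d in finder.place_of(p,l)[:4]: print(n,l,round(d["score"],2),cam2w(p,d["position"],s).round(3))
E
```

```text
pics
{'time_s': 0.0, 'joint_positions': array([-1.29397423e+00,  3.20266029e-01,  1.56564692e+00, -2.69866502e-05,
        1.25737502e+00, -1.99919472e-02]), 'qd': array([ 0.00076149, -0.00094271, -0.00135594, -0.00132313,  0.00063257,
        0.00148694]), 'tau': array([ 1.43319270e-03, -4.12457013e+01, -2.31971669e+01,  7.28668389e-02,
        4.55861783e-02, -1.53628116e-04]), 'ee_pos': array([ 0.16807507, -0.54951627,  0.29144748]), 'ee_rot': array([-8.39036970e-04,  9.89006903e-01,  1.47866926e-01, -1.21280178e-04]), 'wrist_force': array([-0.24404815,  0.68882709, -1.14211791]), 'wrist_torque': array([-0.03449491,  0.04262978, -0.03417617]), 'finger_gap': 0.0914404968448353}
top lamp 0.89 [[0.51  0.196 0.015]]
top lamp 0.61 [[ 0.583  0.012 -0.   ]]
top lamp 0.58 [[ 0.468 -0.189 -0.001]]
top lamp_grip 0.82 [[0.509 0.194 0.111]]
top dock 0.78 [[0.511 0.199 0.002]]
top nameplate 0.62 [[ 0.463 -0.193  0.018]]
top plate_top 0.84 [[ 0.463 -0.193  0.023]]
top plaque 0.65 [[ 0.468 -0.189 -0.001]]
top jar 0.74 [[0.578 0.023 0.006]]
top bottle_a 0.66 [[0.686 0.012 0.01 ]]
top bottle_a 0.6 [[0.481 0.017 0.011]]
side lamp 0.55 [[0.508 0.194 0.006]]
side lamp 0.19 [[0.681 0.007 0.016]]
side lamp_grip 0.93 [[0.512 0.196 0.108]]
side dock 0.8 [[ 0.503  0.193 -0.001]]
side nameplate 0.57 [[ 0.464 -0.194  0.019]]
side plate_top 0.93 [[ 0.463 -0.195  0.014]]
side plaque 0.94 [[ 0.399 -0.366 -0.001]]
side plaque 0.83 [[ 0.467 -0.193  0.   ]]
side jar 0.8 [[0.581 0.018 0.012]]
side bottle_a 0.71 [[0.478 0.021 0.011]]
side bottle_a 0.71 [[0.683 0.009 0.012]]
side bottle_a 0.62 [[0.511 0.197 0.109]]
```

View pics/top0.png

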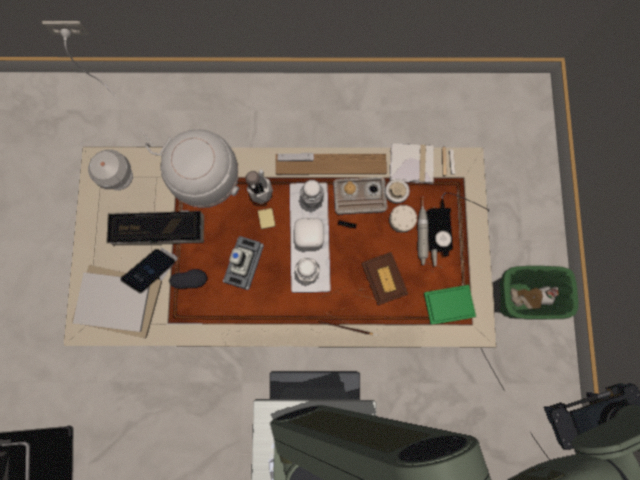

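View pics/side0.png

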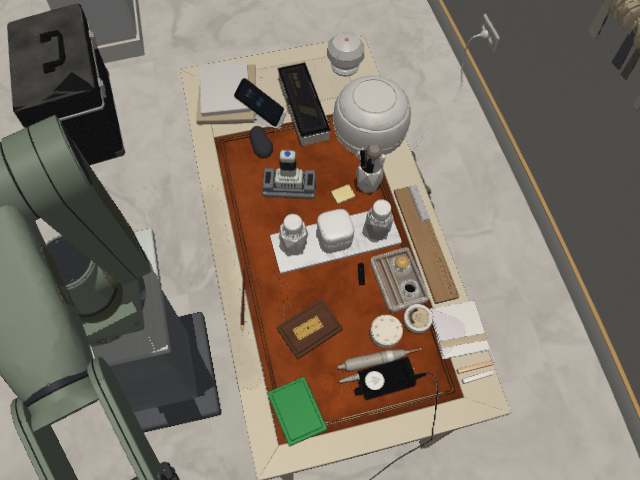

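The top view shows the lamp in its grey dock at about (240,258). The walnut plaque with the brass plate is at (385,278), and a green look-alike is at (450,303). The walnut plaque is the one meant. Next I'll enlarge it and measure the yaws.

```bash
python3 - <<'E'
from h import *
p=eyes.read_camera("top"); C=cloud(p)
a=cv2.resize(p["frame"][215:315,190:300,::-1],None,fx=3.6,fy=3.6,interpolation=cv2.INTER_CUBIC)
b=cv2.resize(p["frame"][215:315,340:450,::-1],None,fx=3.6,fy=3.6,interpolation=cv2.INTER_CUBIC)
cv2.imwrite("pics/crops.png",np.hstack([a,b]))
def rect(mask,nm):
    pts=C[mask][:,:2].astype(np.float32); 
    r=cv2.minAreaRect(pts); print(nm,mask.sum(),np.round(r[0],4),np.round(r[1],4),round(r[2],2), np.median(C[mask][:,2]).round(4))
x,y,z=C[...,0],C[...,1],C[...,2]
f=p["frame"].astype(int)
near=(abs(x-.511)<.1)&(abs(y-.197)<.1)
for lo,hi in [(.008,.05),(.05,.065),(.1,.15)]: rect(near&(z>lo)&(z<hi),f"dock{lo}")
near=(abs(x-.465)<.09)&(abs(y+.193)<.09)
rect(near&(z>.01)&(z<.04),"plaque")
br=near&(f[...,0]>130)&(f[...,1]>90)&(z>.01); rect(br,"brass")
# heights map around
for nm,c in {"globe":(.68,.27)}.items():
    m=(x>.3)&(x<.9)&(y>.1)&(y<.4)&(z>.06); rect(m&(z>.15),nm); print(z[m].max())
m=(abs(y)<.35)&(x>.3)&(x<.8)
for yy in np.arange(-.3,.4,.05):
    k=m&(abs(y-yy)<.025); 
    print(round(yy,2),[(round(xx,2),round(float(z[k&(abs(x-xx)<.05)].max()),3)) for xx in np.arange(.35,.85,.1) if (k&(abs(x-xx)<.05)).any()])
p=eyes.read_camera("side"); C=cloud(p);f=p["frame"].astype(int);x,y,z=C[...,0],C[...,1],C[...,2]
near=(abs(x-.511)<.1)&(abs(y-.197)<.1)
for lo,hi in [(.012,.05),(.05,.065),(.1,.15)]: rect(near&(z>lo)&(z<hi),f"dock{lo}")
near=(abs(x-.465)<.09)&(abs(y+.193)<.09)
rect(near&(z>.01)&(z<.04),"plaque")
br=near&(f[...,0]>130)&(f[...,1]>90)&(z>.01); rect(br,"brass")
E
```

```text
dock0.008 975 [0.5339 0.2111] [0.1215 0.203 ] 71.38 0.0311
dock0.05 121 [0.5054 0.1926] [0.0341 0.0647] 62.57 0.0566
dock0.1 192 [0.5073 0.1958] [0.0262 0.0379] 72.51 0.138
plaque 1368 [ 0.4806 -0.2225] [0.1234 0.1633] 20.43 0.0178
brass 272 [ 0.4638 -0.1912] [0.0645 0.0315] 16.68 0.0202
globe 465 [0.7475 0.2554] [0.2275 0.1198] 82.5 0.1511
0.1627889003263268
-0.3 [(np.float64(0.35), 0.024), (np.float64(0.45), 0.026), (np.float64(0.55), 0.04), (np.float64(0.65), 0.045), (np.float64(0.75), 0.018)]
-0.25 [(np.float64(0.35), 0.009), (np.float64(0.45), 0.022), (np.float64(0.55), 0.034), (np.float64(0.65), 0.037), (np.float64(0.75), 0.027)]
-0.2 [(np.float64(0.35), 0.01), (np.float64(0.45), 0.027), (np.float64(0.55), 0.026), (np.float64(0.65), 0.037), (np.float64(0.75), 0.039)]
-0.15 [(np.float64(0.35), 0.014), (np.float64(0.45), 0.027), (np.float64(0.55), 0.024), (np.float64(0.65), 0.045), (np.float64(0.75), 0.045)]
-0.1 [(np.float64(0.35), 0.013), (np.float64(0.45), 0.009), (np.float64(0.55), 0.009), (np.float64(0.65), 0.051), (np.float64(0.75), 0.057)]
-0.05 [(np.float64(0.35), 0.012),
[... 819 characters left out ...]
p.float64(0.35), 0.01), (np.float64(0.45), 0.038), (np.float64(0.55), 0.022), (np.float64(0.65), 0.148), (np.float64(0.75), 0.154)]
0.3 [(np.float64(0.35), 0.008), (np.float64(0.45), 0.03), (np.float64(0.55), 0.051), (np.float64(0.65), 0.151), (np.float64(0.75), 0.156)]
0.35 [(np.float64(0.35), 0.008), (np.float64(0.45), 0.033), (np.float64(0.55), 0.051), (np.float64(0.65), 0.151), (np.float64(0.75), 0.156)]
dock0.012 1038 [0.5088 0.2189] [0.1304 0.1484] 72.67 0.0311
dock0.05 141 [0.5088 0.1895] [0.0388 0.0619] 74.48 0.057
dock0.1 274 [0.5076 0.1892] [0.0276 0.0389] 70.88 0.132
plaque 1823 [ 0.4676 -0.1916] [0.1241 0.0888] 21.22 0.0174
brass 345 [ 0.4631 -0.1924] [0.0644 0.0308] 16.18 0.0195
```

View pics/crops.png

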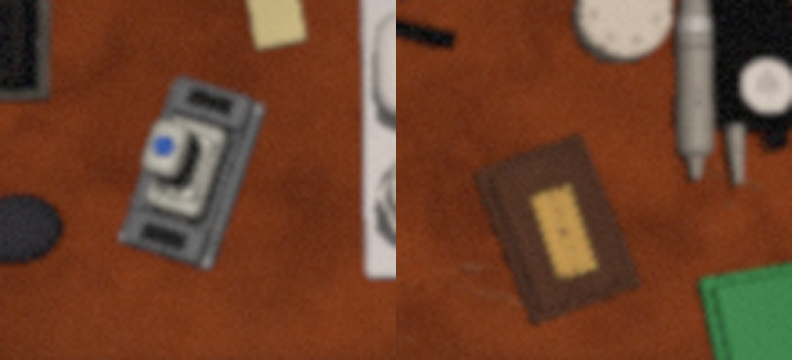

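The brass plate lies on the walnut plaque at right-crop pixel (565,232), yaw about +16.5°. The lamp and dock have yaw about -18°. I'll move above the lamp and refine this with the wrist camera.

```bash
python3 -m handwheel '[{"offset":[0.5,1,0.3],"angular":[0,0,-0.04],"grip":91},{"offset":[1,2.1,0.6],"angular":[0,0,-0.08],"grip":91},{"offset":[1.5,3.2,0.8],"angular":[0,0,-0.12],"grip":91},{"offset":[2,4.3,0.8],"angular":[0,0,-0.16],"grip":91},{"offset":[2.5,5.4,0.8],"angular":[0,0,-0.2],"grip":91},{"offset":[3,6.5,0.8],"angular":[0,0,-0.24],"grip":91},{"offset":[3.5,7.6,0.8],"angular":[0,0,-0.28],"grip":91},{"offset":[4,8.7,0.8],"angular":[0,0,-0.32],"grip":91},{"offset":[4.5,9.8,0.8],"angular":[0,0,-0.36],"grip":91},{"offset":[5,10.9,0.8],"angular":[0,0,-0.4],"grip":91},{"offset":[5.5,12,0.8],"angular":[0,0,-0.44],"grip":91},{"offset":[6,13.1,0.8],"angular":[0,0,-0.48],"grip":91},{"offset":[6.5,14.2,0.8],"angular":[0,0,-0.52],"grip":91},{"offset":[7,15.3,0.8],"angular":[0,0,-0.56],"grip":91},{"offset":[7.5,16.4,0.8],"angular":[0,0,-0.59],"grip":91},{"offset":[8,17.5,0.8],"angular":[0,0,-0.61],"grip":91},{"offset":[8.5,18.6,0.8],"angular":[0,0,-0.61],"grip":91},{"offset":[8.5,18.6,0.8],"angular":[0,0,-0.61],"grip":91},{"offset":[8.5,18.6,0.8],"angular":[0,0,-0.61],"grip":91},{"offset":[8.5,18.6,0.8],"angular":[0,0,-0.61],"grip":91}]' 45
python3 - <<'E'
from h import *
s=state();p=eyes.read_camera("wrist"); save(p,"wrist1.png"); print(np.round(p["mount"],3),s["joint_positions"].round(3))
for l in ["lamp","lamp_grip","dock"]:
    for d in finder.place_of(p,l)[:2]: print(l,round(d["score"],2),cam2w(p,d["position"],s).round(4))
C=cloud(p,s);x,y,z=C[...,0],C[...,1],C[...,2]
near=(abs(x-.509)<.12)&(abs(y-.196)<.12)
for lo,hi in [(.022,.045),(.05,.07),(.125,.15)]:
    m=near&(z>lo)&(z<hi); 
    if m.sum()>20:
        r=cv2.minAreaRect(C[m][:,:2].astype(np.float32)); print(lo,m.sum(),np.round(r[0],4),np.round(r[1],4),round(r[2],2),np.median(z[m]).round(4))
E
```

```text
time_s: 3.45
ee_pos: [0.5077, 0.1933, 0.3242]
ee_rot: [0.0, 0.988, -0.156, -0.0]
wrist_force: [-0.5, 1.3, 0.3]
finger_gap: 0.0909
[[-0.    -0.962 -0.275  0.078]
 [ 1.     0.    -0.001  0.001]
 [ 0.001 -0.275  0.962 -0.093]
 [ 0.     0.     0.     1.   ]] [ 0.343  0.251  1.581 -0.     1.311  2.227]
lamp 0.72 [[0.5117 0.1933 0.0113]]
lamp_grip 0.65 [[0.5106 0.1899 0.1044]]
0.022 5025 [0.5338 0.237 ] [0.173  0.1778] 85.24 0.0339
0.05 610 [0.5138 0.1925] [0.0349 0.0514] 71.34 0.0581
0.125 1820 [0.5102 0.1943] [0.0259 0.0371] 72.48 0.1395
```

View pics/wrist1.png

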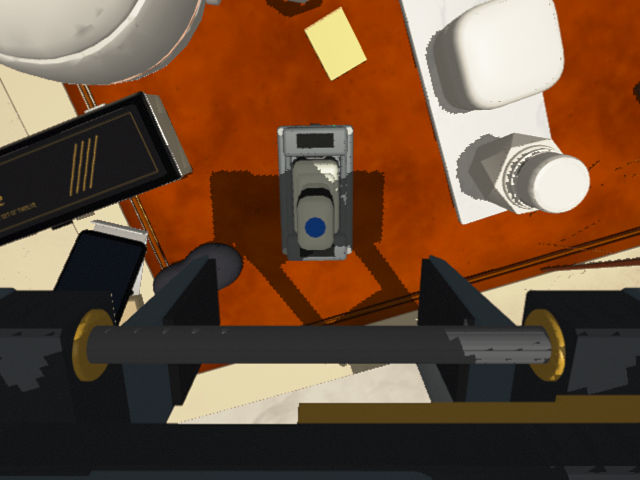

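The wrist view shows the lamp in the dock at (315,195), lined up with the jaws and clear between the fingers. I'll run one finer dock fit before descending.

```bash
python3 - <<'E'
from h import *
s=state();p=eyes.read_camera("wrist")
C=cloud(p,s);x,y,z=C[...,0],C[...,1],C[...,2]
a=np.deg2rad(-18);u=(x-.510)*np.cos(a)+(y-.194)*np.sin(a);v=-(x-.510)*np.sin(a)+(y-.194)*np.cos(a)
for nm,m in {"dock":(abs(u)<.08)&(abs(v)<.05)&(z>.028)&(z<.038),"dockany":(abs(u)<.08)&(abs(v)<.05)&(z>.012)&(z<.04),"handle":(abs(u)<.03)&(abs(v)<.03)&(z>.136)&(z<.144)}.items():
    r=cv2.minAreaRect(C[m][:,:2].astype(np.float32)); print(nm,m.sum(),np.round(r[0],4),np.round(r[1],4),round(r[2],2),[np.percentile(q[m],[1,99]).round(4) for q in (u,v)])
    uu=u[m];vv=v[m]
    e=[]
    b=np.arange(-.06,.06,.006)
    for lo in b:
        k=(uu>lo)&(uu<lo+.006)
        if k.sum()>15: e.append((lo+.003,vv[k].min(),vv[k].max()))
    e=np.array(e)
    if len(e)>3: print(np.round(e*1000,1).tolist(), np.rad2deg(np.polyfit(e[:,0],e[:,1],1)[0]),np.rad2deg(np.polyfit(e[:,0],e[:,2],1)[0]))
E
```

```text
dock 2985 [0.5098 0.1945] [0.0601 0.129 ] 73.1 [array([-0.064 ,  0.0636]), array([-0.0293,  0.0296])]
[[-57.0, -30.7, 29.4], [-51.0, -30.6, 29.3], [-45.0, -30.5, 29.1], [-39.0, -29.2, 28.2], [33.0, -17.6, 19.7], [39.0, -28.7, 29.9], [45.0, -28.8, 31.0], [51.0, -28.7, 30.7], [57.0, -28.5, 30.6]] 1.9444085497727335 -0.007594964521645169
dockany 5204 [0.5097 0.1943] [0.0719 0.129 ] 72.96 [array([-0.0638,  0.0636]), array([-0.0343,  0.0349])]
[[-57.0, -36.0, 34.9], [-51.0, -35.9, 34.8], [-45.0, -34.7, 33.6], [-39.0, -35.6, 35.5], [-33.0, -35.5, 35.3], [-27.0, -35.3, 34.2], [-21.0, -35.1, 35.0], [-15.0, -35.1, 34.8], [-9.0, -35.1, 35.7], [-3.0, -34.9, 35.6], [3.0, -34.7, 35.4], [9.0, -35.6, 35.2], [15.0, -34.5, 36.0], [21.0, -34.3, 35.9], [27.0, -34.3, 35.7], [33.0, -34.1, 36.7], [39.0, -35.0, 36.5], [45.0, -34.9, 36.3], [51.0, -34.7, 36.1], [57.0, -34.6, 36.7]] 0.6141725530804498 1.06430359735904
handle 1549 [0.5103 0.1942] [0.0242 0.0358] 72.49 [array([-0.0172,  0.0169]), array([-0.0112,  0.0117])]
[[-15.0, -11.2, 11.8], [-9.0, -11.9, 11.8], [-3.0, -11.9, 11.7], [3.0, -11.8, 12.4], [9.0, -11.8, 12.3], [15.0, -11.0, 11.5]] 0.42669106930473705 0.14606645875333046
```

```bash
python3 -m handwheel '[{"offset":[0.055,0.03,-0.6],"angular":[0,0,0.014],"grip":91},{"offset":[0.055,0.03,-1.4],"angular":[0,0,0.014],"grip":91},{"offset":[0.055,0.03,-2.2],"angular":[0,0,0.014],"grip":91},{"offset":[0.055,0.03,-3],"angular":[0,0,0.014],"grip":91},{"offset":[0.055,0.03,-3.5],"angular":[0,0,0.014],"grip":91},{"offset":[0.055,0.03,-3.8],"angular":[0,0,0.014],"grip":91},{"offset":[0.055,0.03,-3.93],"angular":[0,0,0.014],"grip":91},{"offset":[0.055,0.03,-3.93],"angular":[0,0,0.014],"grip":91},{"offset":[0.055,0.03,-3.93],"angular":[0,0,0.014],"grip":91}]'
python3 - <<'E'
from h import *
s=state();print(s["ee_pos"],s["ee_rot"],s["wrist_force"])
p=eyes.read_camera("side"); save(p,"side2.png",(220,110,370,230),4)
p=eyes.read_camera("wrist"); save(p,"wrist2.png")
E
```

```text
time_s: 4.6
ee_pos: [0.5108, 0.1945, 0.1686]
ee_rot: [-0.001, 0.989, -0.15, 0.001]
wrist_force: [0.3, -0.3, 0.3]
finger_gap: 0.0911
[0.51081653 0.1944522  0.16858311] [-5.84553303e-04  9.88703558e-01 -1.49878145e-01  1.21438677e-03] [ 0.25585957 -0.25442031  0.303275  ]
```

View pics/wrist2.png

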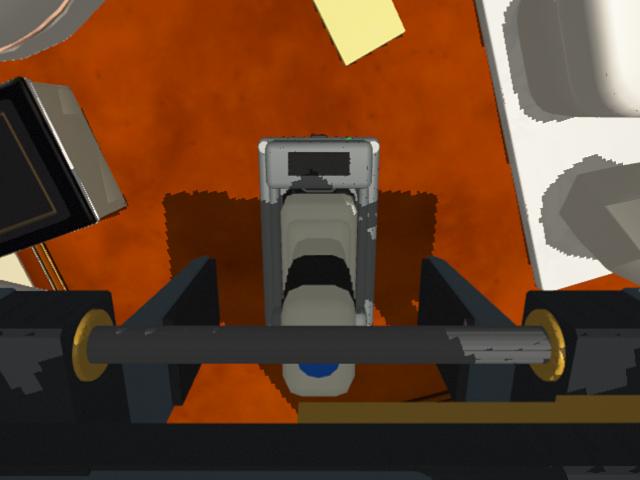

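View pics/side2.png

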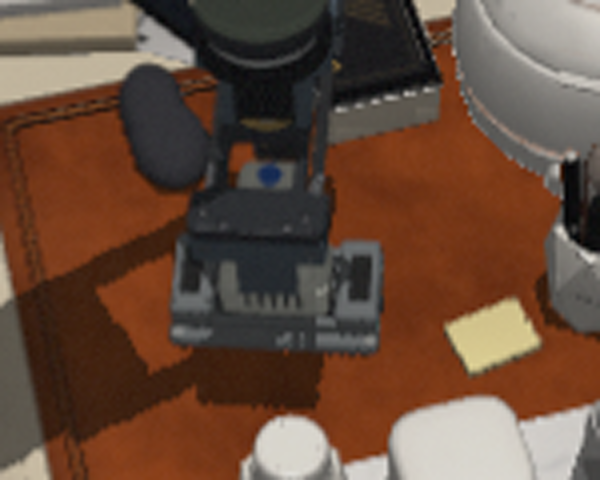

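The lamp handle (318,350) is centred between the fingers at (215,…) and (422,…), and the dock edges are vertical in the picture. Closing now.

```bash
python3 -m handwheel '[{"offset":[0,0,0],"angular":[0,0,0],"grip":60},{"offset":[0,0,0],"angular":[0,0,0],"grip":40},{"offset":[0,0,0],"angular":[0,0,0],"grip":20},{"offset":[0,0,0],"angular":[0,0,0],"grip":15},{"offset":[0,0,0],"angular":[0,0,0],"grip":15},{"offset":[0,0,0],"angular":[0,0,0],"grip":15},{"offset":[0,0,0],"angular":[0,0,0],"grip":15},{"offset":[0,0,0],"angular":[0,0,0],"grip":15}]' 45
python3 -c "
from h import *
s=state();print(s['ee_pos'],s['ee_rot'],s['wrist_force'],s['wrist_torque'],s['finger_gap'])"
```

```text
time_s: 5.5
ee_pos: [0.5108, 0.1945, 0.1686]
ee_rot: [-0.001, 0.989, -0.15, 0.001]
wrist_force: [0.3, 0.2, -0.4]
finger_gap: 0.0297
[0.51076132 0.19451228 0.16860348] [-5.91681663e-04  9.88719588e-01 -1.49771924e-01  1.26348583e-03] [ 0.26065963  0.15469982 -0.44411923] [0.00577099 0.05279359 0.06951896] 0.029719776009338422
```

```bash
python3 -m handwheel '[{"offset":[0,0,0],"angular":[0,0,0],"grip":15},{"offset":[0,0,0],"angular":[0,0,0],"grip":15},{"offset":[0,0,0],"angular":[0,0,0],"grip":15},{"offset":[0,0,0],"angular":[0,0,0],"grip":15}]' 45
python3 -c "
from h import *
s=state();print(s['ee_pos'],s['ee_rot'],s['wrist_force'],s['wrist_torque'],s['finger_gap'])"
```

```text
time_s: 5.9
ee_pos: [0.5107, 0.1945, 0.1686]
ee_rot: [-0.001, 0.989, -0.15, 0.001]
wrist_force: [-0.3, -0.4, 0.3]
finger_gap: 0.026
[0.51073798 0.19449207 0.16861564] [-5.32832405e-04  9.88725570e-01 -1.49732792e-01  1.24642297e-03] [-0.2661663  -0.38678221  0.27148223] [-0.11034083  0.03440234 -0.02031332] 0.025981817030045047
```

The handle is gripped at 26 mm. Pulling straight up.

```bash
python3 -m handwheel '[{"offset":[0,0,0.05],"angular":[0,0,0],"grip":15},{"offset":[0,0,0.1],"angular":[0,0,0],"grip":15},{"offset":[0,0,0.15],"angular":[0,0,0],"grip":15},{"offset":[0,0,0.2],"angular":[0,0,0],"grip":15},{"offset":[0,0,0.25],"angular":[0,0,0],"grip":15},{"offset":[0,0,0.3],"angular":[0,0,0],"grip":15},{"offset":[0,0,0.35],"angular":[0,0,0],"grip":15},{"offset":[0,0,0.4],"angular":[0,0,0],"grip":15},{"offset":[0,0,0.5],"angular":[0,0,0],"grip":15},{"offset":[0,0,0.6],"angular":[0,0,0],"grip":15},{"offset":[0,0,0.8],"angular":[0,0,0],"grip":15},{"offset":[0,0,1],"angular":[0,0,0],"grip":15},{"offset":[0,0,1],"angular":[0,0,0],"grip":15}]' 45
python3 - <<'E'
from h import *
s=state();print(s['ee_pos'],s['ee_rot'],s['wrist_force'],s['wrist_torque'],s['finger_gap'])
p=eyes.read_camera("side"); save(p,"side3.png",(220,90,370,210),4)
E
```

```text
time_s: 7.2
ee_pos: [0.5116, 0.1948, 0.2103]
ee_rot: [-0.001, 0.989, -0.15, 0.003]
wrist_force: [-0.2, 0.8, -2.3]
finger_gap: 0.0253
[0.51155001 0.19478144 0.2102722 ] [-0.00135499  0.98871575 -0.14977247  0.00274371] [-0.17934331  0.77469132 -2.2693925 ] [ 0.0498325   0.04260478 -0.01688194] 0.025344224608893386
```

View pics/side3.png

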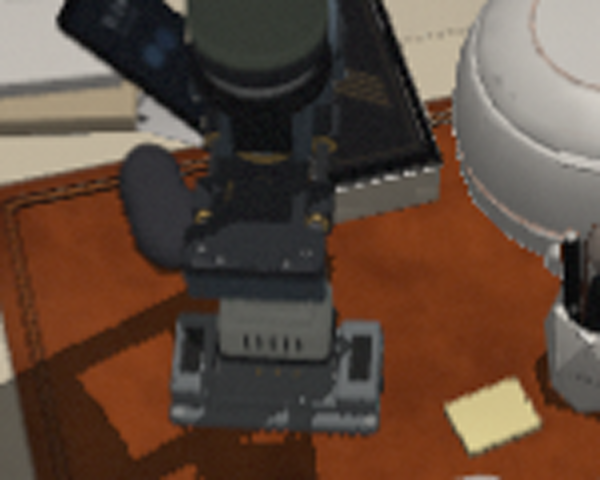

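The lamp is out of the dock (head at (275,325) in the crop) and weighs about 2.3 N. I'll lift higher, then carry it over the tray.

```bash
python3 -m handwheel '[{"offset":[0,0,0.5],"angular":[0,0,0],"grip":15},{"offset":[0,0,1.3],"angular":[0,0,0],"grip":15},{"offset":[0,0,2.2],"angular":[0,0,0],"grip":15},{"offset":[0,0,3],"angular":[0,0,0],"grip":15},{"offset":[0,0,3.4],"angular":[0,0,0],"grip":15},{"offset":[0,0,3.5],"angular":[0,0,0],"grip":15},{"offset":[-0.05,-0.4,3.5],"angular":[0,0,0.02],"grip":15},{"offset":[-0.15,-1.2,3.5],"angular":[0,0,0.07],"grip":15},{"offset":[-0.27,-2.1,3.5],"angular":[0,0,0.13],"grip":15},{"offset":[-0.4,-3,3.5],"angular":[0,0,0.19],"grip":15},{"offset":[-0.5,-3.9,3.5],"angular":[0,0,0.25],"grip":15},{"offset":[-0.6,-4.8,3.5],"angular":[0,0,0.31],"grip":15},{"offset":[-0.72,-5.7,3.5],"angular":[0,0,0.37],"grip":15},{"offset":[-0.84,-6.6,3.5],"angular":[0,0,0.43],"grip":15},{"offset":[-0.96,-7.5,3.5],"angular":[0,0,0.48],"grip":15},{"offset":[-1.06,-8.4,3.5],"angular":[0,0,0.53],"grip":15},{"offset":[-1.14,-9.1,3.5],"angular":[0,0,0.57],"grip":15},{"offset":[-1.19,-9.5,3.5],"angular":[0,0,0.588],"grip":15},{"offset":[-1.2,-9.7,3.5],"angular":[0,0,0.588],"grip":15},{"offset":[-1.2,-9.7,3.5],"angular":[0,0,0.588],"grip":15}]' 45
python3 -m handwheel '[{"offset":[0,0,-0.2],"angular":[0,0,0],"grip":15},{"offset":[0,0,-0.2],"angular":[0,0,0],"grip":15}]' 45
cat > look.py <<'E'
from h import *
import sys
t=sys.argv[1]
s=state();print(s['time_s'],s['ee_pos'].round(4),s['ee_rot'].round(4),s['wrist_force'].round(2),s['finger_gap'])
q=s['ee_rot'];R=Ro.from_quat([q[1],q[2],q[3],q[0]]).as_matrix()
print("tool x yaw",np.rad2deg(np.arctan2(R[1,0],R[0,0])).round(2),"tilt z",R[:,2].round(4))
ref=np.array(s['ee_pos'])
for n in ["wrist","side","top"]:
    s=state();p=eyes.read_camera(n); save(p,n+t+".png"); C=cloud(p,s);x,y,z=C[...,0],C[...,1],C[...,2];f=p["frame"].astype(int)
    near=(abs(x-.465)<.09)&(abs(y+.193)<.09)
    for nm,m in {"brass":near&(f[...,0]>110)&(f[...,0]-f[...,2]>50)&(f[...,1]>.55*f[...,0])&(z>.014)&(z<.027),"plaque":near&(abs(z-.0178)<.006)&(abs(x-.467)<.085)&(abs(y+.192)<.075)}.items():
        if m.sum()>20:
            r=cv2.minAreaRect(C[m][:,:2].astype(np.float32)); print(n,nm,m.sum(),np.round(r[0],4),np.round(r[1],4),round(r[2],2),np.median(z[m]).round(4))
    for l in ["lamp","lamp_window","plate_top"]:
        for d in finder.place_of(p,l)[:1]: print(n,l,round(d["score"],2),cam2w(p,d["position"],s).round(4))
E
python3 look.py 4
```

```text
time_s: 9.25
ee_pos: [0.4629, -0.1938, 0.3485]
ee_rot: [-0.002, 0.99, 0.142, 0.001]
wrist_force: [0.7, 0.1, -3.1]
finger_gap: 0.0259
time_s: 9.45
ee_pos: [0.4623, -0.1927, 0.3387]
ee_rot: [-0.003, 0.99, 0.143, -0.001]
wrist_force: [-0.6, -0.1, -2.9]
finger_gap: 0.0257
9.45 [ 0.4623 -0.1927  0.3387] [-3.300e-03  9.898e-01  1.427e-01 -5.000e-04] [-0.61 -0.12 -2.92] 0.02574908146271029
tool x yaw 16.41 tilt z [-0.002   0.0065 -1.    ]
wrist brass 354 [ 0.4925 -0.1753] [0.0516 0.0511] 13.52 0.0186
wrist plaque 4730 [ 0.4702 -0.1893] [0.1212 0.086 ] 20.41 0.0185
wrist lamp_window 0.7 [[ 0.4646 -0.1922  0.02  ]]
wrist plate_top 0.63 [[ 0.4652 -0.1944  0.0194]]
side plaque 1448 [ 0.468  -0.1925] [0.123  0.0845] 17.71 0.0179
side lamp 0.74 [[ 0.4615 -0.1932  0.1814]]
side lamp_window 0.58 [[ 0.4596 -0.1954  0.1839]]
side plate_top 0.95 [[ 0.4646 -0.1938  0.015 ]]
top plaque 130 [ 0.4445 -0.169 ] [0.144  0.0699] 55.49 0.0151
top lamp 0.52 [[ 0.4624 -0.1966  0.1821]]
top lamp_window 0.45 [[ 0.4599 -0.1962  0.187 ]]
```

View pics/wrist4.png

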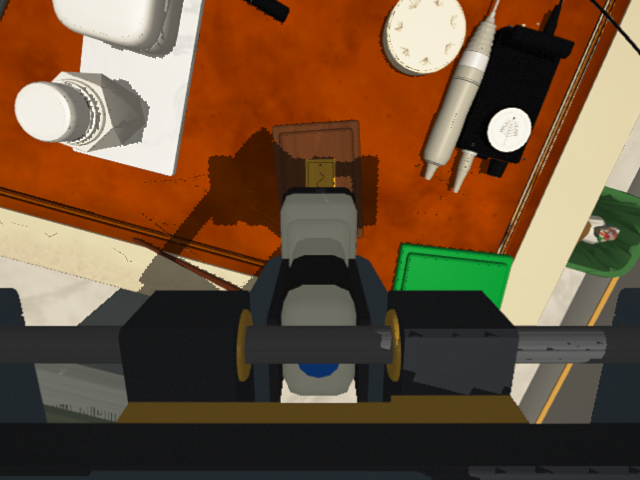

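View pics/side4.png

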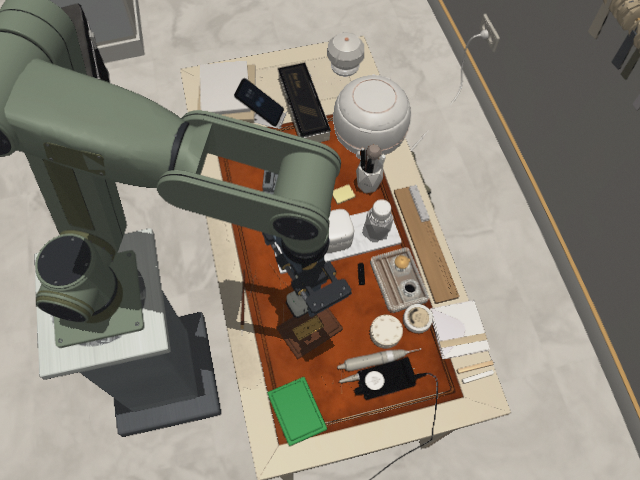

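The wrist view shows the plate's back end at (320,172), centred on the lamp's axis (320) and parallel to it. The dock at (270,180) in the side view is empty. I'll descend to about 23 mm clearance, then check again.

```bash
python3 -m handwheel '[{"offset":[0.05,0.01,-0.5],"angular":[-0.006,-0.002,0],"grip":15},{"offset":[0.05,0.01,-1.2],"angular":[-0.006,-0.002,0],"grip":15},{"offset":[0.05,0.01,-1.9],"angular":[-0.006,-0.002,0],"grip":15},{"offset":[0.05,0.01,-2.5],"angular":[-0.006,-0.002,0],"grip":15},{"offset":[0.05,0.01,-3],"angular":[-0.006,-0.002,0],"grip":15},{"offset":[0.05,0.01,-3.3],"angular":[-0.006,-0.002,0],"grip":15},{"offset":[0.05,0.01,-3.47],"angular":[-0.006,-0.002,0],"grip":15},{"offset":[0.05,0.01,-3.47],"angular":[-0.006,-0.002,0],"grip":15},{"offset":[0.05,0.01,-3.47],"angular":[-0.006,-0.002,0],"grip":15},{"offset":[0.05,0.01,-3.47],"angular":[-0.006,-0.002,0],"grip":15}]' 45
python3 look.py 5
python3 - <<'E'
import cv2
a=cv2.imread("pics/side5.png")[240:380,240:400]; cv2.imwrite("pics/side5c.png",cv2.resize(a,None,fx=4,fy=4,interpolation=2))
E
```

```text
time_s: 11.05
ee_pos: [0.4654, -0.1937, 0.2028]
ee_rot: [0.002, 0.99, 0.142, 0.003]
wrist_force: [0.3, -0.4, -1.6]
finger_gap: 0.0252
11.05 [ 0.4654 -0.1937  0.2028] [0.0016 0.9898 0.1423 0.0025] [ 0.3  -0.39 -1.59] 0.025249944925167966
tool x yaw 16.36 tilt z [ 0.0055 -0.0023 -1.    ]
wrist brass 884 [ 0.5072 -0.1715] [0.0205 0.0503] 22.58 0.0185
wrist plaque 7839 [ 0.4804 -0.1853] [0.0978 0.0856] 20.62 0.0183
wrist lamp 0.77 [[ 0.4662 -0.1931  0.045 ]]
wrist plate_top 0.29 [[ 0.4648 -0.1949  0.0423]]
side plaque 530 [ 0.4679 -0.192 ] [0.1222 0.0859] 20.1 0.0164
side lamp 0.88 [[ 0.4655 -0.1941  0.044 ]]
side lamp_window 0.74 [[ 0.4616 -0.1944  0.0483]]
top plaque 78 [ 0.4769 -0.1929] [0.1363 0.0386] 46.12 0.0165
top lamp 0.42 [[ 0.4646 -0.1947  0.0444]]
top lamp_window 0.44 [[ 0.4609 -0.1931  0.0481]]
```

View pics/wrist5.png

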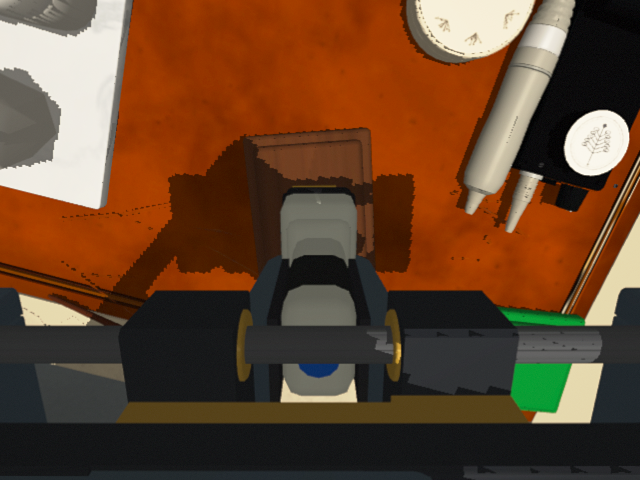

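View pics/side5c.png

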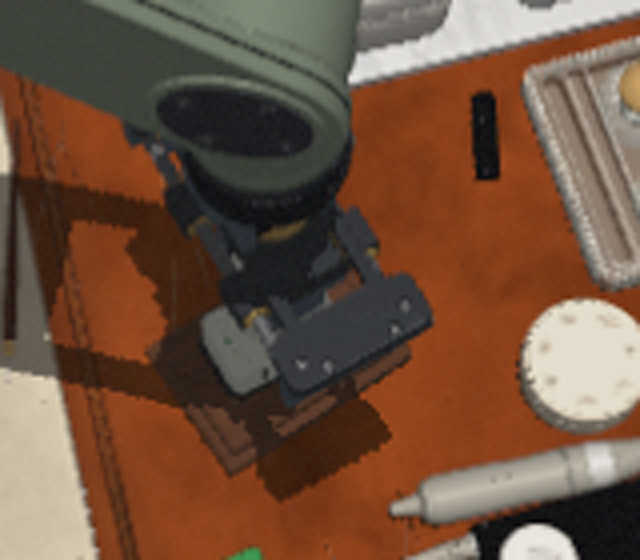

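```bash
python3 - <<'E'
from h import *
for i in range(3):
    s=state();p=eyes.read_camera("wrist");print(s['ee_pos'].round(4),s['ee_rot'].round(4),s['wrist_force'].round(1),s['qd'].round(3))
C=cloud(p,s); M=np.array(p["mount"])
v,u=np.mgrid[0:480,0:640]
T=(pix2cam(p,np.c_[u.ravel(),v.ravel()],p["range_z"].ravel())@M[:3,:3].T+M[:3,3]).reshape(480,640,3)
tx,ty,tz=T[...,0],T[...,1],T[...,2]
m=(abs(tx)<.03)&(abs(ty)<.02)&(tz>.02)&(tz<.04); print("handle top tz",np.median(tz[m]),m.sum())
m=(abs(tx)<.05)&(abs(ty)<.03)&(tz>.10)&(tz<.125); print("head top tz",np.percentile(tz[m],[5,50,95]),m.sum(), "ty",np.percentile(ty[m],[1,99]),"tx",np.percentile(tx[m],[1,99]))
r=cv2.minAreaRect(T[m][:,:2].astype(np.float32)); print(r)
# column at u=320
for vv in range(165,300,6): print(vv,T[vv,318].round(4),C[vv,318].round(4))
E
```

```text
[ 0.4649 -0.1934  0.2017] [9.000e-04 9.898e-01 1.423e-01 1.500e-03] [ 0.4 -0.2 -1.8] [ 0.     0.001 -0.001 -0.001  0.001 -0.001]
[ 0.4649 -0.1934  0.2017] [9.000e-04 9.898e-01 1.423e-01 1.500e-03] [ 0.6 -0.5 -2. ] [-0.001  0.001  0.    -0.001 -0.    -0.001]
[ 0.4648 -0.1934  0.2017] [9.000e-04 9.898e-01 1.423e-01 1.500e-03] [-0.3  0.2 -2.3] [ 0.     0.001 -0.001 -0.    -0.002 -0.   ]
handle top tz 0.029094210441730134 6987
head top tz [0.10813098 0.11858993 0.12360924] 3463 ty [-0.01971394  0.02102053] tx [0.00161028 0.03195155]
((0.01582247205078602, 0.0006693806499242783), (0.0329902209341526, 0.04187040776014328), 0.013678050599992275)
165 [0.0443 0.0003 0.184 ] [ 0.508  -0.1815  0.0179]
171 [0.0404 0.0003 0.1827] [ 0.5043 -0.1826  0.0191]
177 [0.0362 0.0003 0.184 ] [ 0.5003 -0.1838  0.0178]
183 [0.0321 0.0003 0.1838] [ 0.4964 -0.1849  0.018 ]
189 [0.0343 0.0004 0.1483] [ 0.4984 -0.1843  0.0535]
195 [0.0322 0.0004 0.1406] [ 0.4963 -0.1849  0.0612]
201 [0.032  0.0004 0.1247] [ 0.4961 -0.185   0.0772]
207 [0.0296 0.0004 0.1203] [ 0.4938 -0.1856  0.0816]
213 [0.0264 0.0004 0.1201] [ 0.4907 -0.1865  0.0817]
219 [0.0235 0.0004 0.1185] [ 0.4879 -0.1874  0.0833]
225 [0.0224 0.0004 0.1101] [ 0.4869 -0.1877  0.0917]
231 [0.0195 0.0004 0.1093] [ 0.484  -0.1885  0.0925]
237 [0.0161 0.0004 0.1098] [ 0.4808 -0.1894  0.092 ]
243 [0.0173 0.0004 0.0958] [ 0.4819 -0.1891  0.106 ]
249 [0.0172 0.0005 0.087 ] [ 0.4817 -0.1891  0.1147]
255 [0.0178 0.0005 0.0767] [ 0.4824 -0.189   0.125 ]
261 [0.0177 0.0005 0.0696] [ 0.4822 -0.189   0.1322]
267 [0.0177 0.0005 0.0625] [ 0.4822 -0.189   0.1393]
273 [0.0177 0.0005 0.0561] [ 0.4821 -0.189   0.1457]
279 [0.0177 0.0005 0.05  ] [ 0.4821 -0.189   0.1517]
285 [0.0172 0.0005 0.0454] [ 0.4817 -0.1891  0.1564]
291 [0.0173 0.0005 0.04  ] [ 0.4818 -0.1891  0.1618]
297 [0.0176 0.0005 0.0345] [ 0.482  -0.189   0.1673]
```

Both the grip kinematics and the wrist depth put the underside about 157 mm below the TCP, so it is at 45 mm and there has been no slip. The final descent is about 17 mm, with a small sideways trim.

```bash
python3 -m handwheel '[{"offset":[0,0.02,-0.1],"angular":[0.001,0.003,0],"grip":15},{"offset":[0,0.02,-0.2],"angular":[0.001,0.003,0],"grip":15},{"offset":[0,0.02,-0.3],"angular":[0.001,0.003,0],"grip":15},{"offset":[0,0.02,-0.36],"angular":[0.001,0.003,0],"grip":15},{"offset":[0,0.02,-0.4],"angular":[0.001,0.003,0],"grip":15},{"offset":[0,0.02,-0.42],"angular":[0.001,0.003,0],"grip":15},{"offset":[0,0.02,-0.42],"angular":[0.001,0.003,0],"grip":15},{"offset":[0,0.02,-0.42],"angular":[0.001,0.003,0],"grip":15},{"offset":[0,0.02,-0.42],"angular":[0.001,0.003,0],"grip":15},{"offset":[0,0.02,-0.42],"angular":[0.001,0.003,0],"grip":15}]' 45
python3 look.py 6
cat > w.py <<'E'
from h import *
for i in range(2):
    s=state();p=eyes.read_camera("wrist");print(s['time_s'],s['ee_pos'].round(4),s['ee_rot'].round(4),s['wrist_force'].round(1))
M=np.array(p["mount"]);v,u=np.mgrid[0:480,0:640]
T=(pix2cam(p,np.c_[u.ravel(),v.ravel()],p["range_z"].ravel())@M[:3,:3].T+M[:3,3]).reshape(480,640,3)
tx,ty,tz=T[...,0],T[...,1],T[...,2]
m=(abs(tx)<.03)&(abs(ty)<.02)&(tz>.02)&(tz<.04); print("handle top tz",np.median(tz[m]), "underside z",s['ee_pos'][2]-np.median(tz[m])-.128)
E
python3 w.py
```

```text
time_s: 12.8
ee_pos: [0.4649, -0.1927, 0.1851]
ee_rot: [0.0, 0.99, 0.142, 0.0]
wrist_force: [0.2, 0.9, -1.6]
finger_gap: 0.0257
12.8 [ 0.4649 -0.1927  0.1851] [3.000e-04 9.898e-01 1.423e-01 3.000e-04] [ 0.2   0.92 -1.62] 0.02574000321726553
tool x yaw 16.36 tilt z [ 6.e-04 -5.e-04 -1.e+00]
wrist brass 1042 [ 0.5071 -0.1714] [0.0211 0.052 ] 21.69 0.0185
wrist plaque 8690 [ 0.4805 -0.1853] [0.0979 0.0858] 20.19 0.0183
wrist lamp 0.92 [[ 0.4656 -0.191   0.0244]]
side plaque 448 [ 0.4665 -0.1921] [0.1203 0.0882] 19.99 0.0165
side lamp 0.61 [[ 0.4641 -0.1962  0.0244]]
side lamp_window 0.55 [[ 0.4601 -0.1939  0.0285]]
top plaque 67 [ 0.4786 -0.1968] [0.1364 0.0303] 47.49 0.0165
top lamp_window 0.56 [[0.6858 0.0113 0.0097]]
13.4 [ 0.4649 -0.1926  0.1849] [2.000e-04 9.898e-01 1.423e-01 1.000e-04] [-0.7 -0.7 -2.3]
13.45 [ 0.4649 -0.1926  0.1849] [2.000e-04 9.898e-01 1.423e-01 1.000e-04] [-0.1 -0.5 -2.4]
handle top tz 0.02914947251206751 underside z 0.027757028259258992
```

View pics/wrist6.png

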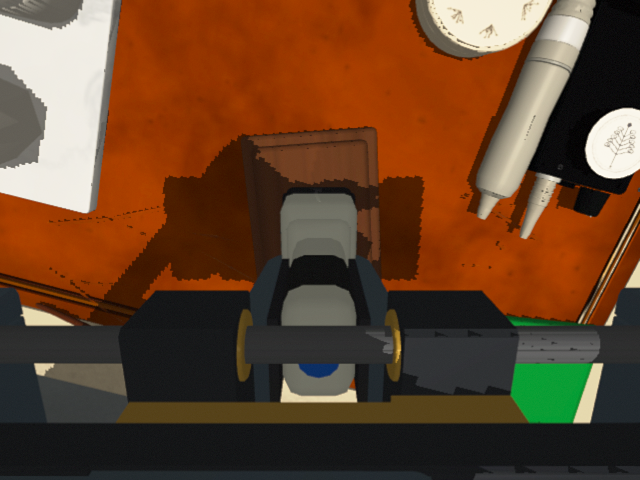

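The lamp is at rest over the plate, with the underside at about 28 mm, which is 8 mm clear. The lamp axis is at about (0.464, -0.193), matching the plate. A quick check that the other things are undisturbed, then I'll hand in.

```bash
python3 - <<'E'
import cv2,numpy as np
a=cv2.imread("pics/side6.png");b=cv2.imread("pics/side0.png")
cv2.imwrite("pics/cmp6.png",np.hstack([cv2.resize(i[110:390,200:450],None,fx=1.58,fy=1.58,interpolation=2) for i in (b,a)]))
E
```

```text
(no output)
```

View pics/cmp6.png

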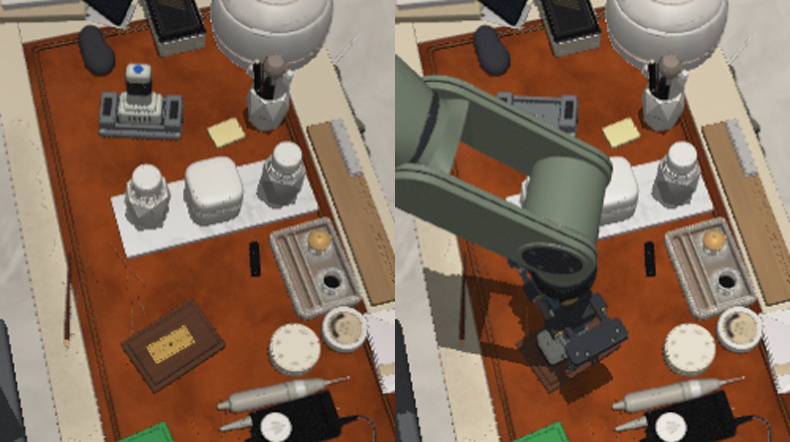

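Comparing before (left) and after (right), the plaque, tub, tube and visible bottles are where they were, and the lamp is over the plaque at (570,350).

```bash
python3 -m handwheel '[{"offset":[0,0,0],"angular":[0,0,0],"grip":15},{"offset":[0,0,0],"angular":[0,0,0],"grip":15},{"offset":[0,0,0],"angular":[0,0,0],"grip":15}]' 45
python3 w.py; python3 -c "
from workcell import ctrl; print(ctrl.job_done())"
```

```text
time_s: 13.8
ee_pos: [0.4649, -0.1926, 0.1849]
ee_rot: [0.0, 0.99, 0.142, 0.0]
wrist_force: [0.1, -0.0, -2.6]
finger_gap: 0.0261
13.8 [ 0.4649 -0.1926  0.1849] [2.000e-04 9.898e-01 1.423e-01 1.000e-04] [ 0.1 -0.  -2.6]
13.85 [ 0.4649 -0.1926  0.1849] [2.000e-04 9.898e-01 1.423e-01 1.000e-04] [ 0.   0.3 -2. ]
handle top tz 0.02913421820403045 underside z 0.027782220127020474
the job is handed in; nothing more can be done
None
```

I gripped the UV lamp at its sleeve with 45 N and pulled it straight up out of the dock. I carried it over the marble tray and handed in at 13.85 s, still holding it upright above the brass nameplate.

- **Clearance:** the underside is at about 27.8–28.3 mm, which is roughly 8 mm above the plate. The grip kinematics and the wrist camera's depth agree on this.
- **Position:** the lamp is centred on the plate to about 1 mm. Its yaw is 16.4°, against 16.2–16.7° measured for the plate, and it is practically free of tilt.
- **Stillness:** the pose did not change over the last readings, and the only load on the wrist was the lamp's weight.
- **Surroundings:** the plaque and the other objects that showed in the side view looked unmoved. The arm hid bottle_a and part of the jar there.

**Disagreements:** at the last look the networks were less consistent than these measurements. Their estimates of the lamp's underside were up to about 4 mm off my measured position, and one was a false hit on a bottle. The plate itself was hidden under the lamp, so its position comes from the views taken before the descent.

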